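Square up the heel blocks and hold the hardness gauge on the marked one

TASK

Bring the three black rubber heel blocks into one straight row, each with its flat front edge flush against the near side of the long steel straightedge bar. Then take the spring-loaded hardness gauge out of its wooden stand and press its tip gently on the centre of the white ring on the one marked heel block, with the gauge upright and its dial face parallel to the straightedge, until the plunger is about half-way in. Finish still gripping the gauge and holding it pressed there, with the row undisturbed and the other things on the bench left alone.

Things in the scene. Friction and masses are not known exactly. Their poses are not given: they have to be found in the camera images.
- straightedge: Steel bar fixed to the bench, 30 mm wide (x), 380 mm long (y), 20 mm high. Origin at the centre of its underside, y along its length; the near long side, which the blocks must touch, is 15 mm from the origin towards -x (towards the robot). It cannot be pushed away.
- heel_a: Heel block of black rubber, D-shaped from above, with a white ring on top (the marked block). 54 mm wide (y), 62 mm long (x), 30 mm high, about 100 g, loose. Origin: on the underside, at the centre of the round back (radius 27 mm). +x points to the flat front edge, 35 mm from the origin; the sides are flat and parallel from the origin to that edge.
- heel_b: Heel block of black rubber, D-shaped from above, plain top. 54 mm wide (y), 62 mm long (x), 30 mm high, about 100 g, loose. Origin: on the underside, at the centre of the round back (radius 27 mm). +x points to the flat front edge, 35 mm from the origin; the sides are flat and parallel from the origin to that edge.
- heel_c: Heel block of black rubber, D-shaped from above, plain top. 54 mm wide (y), 62 mm long (x), 30 mm high, about 100 g, loose. Origin: on the underside, at the centre of the round back (radius 27 mm). +x points to the flat front edge, 35 mm from the origin; the sides are flat and parallel from the origin to that edge.
- ring_mark (a point): Centre of the white ring (18 mm outside diameter) on the flat top of heel_a: straight above heel_a's origin, 30 mm up.
- stand: Square wooden block, 80 x 80 mm and 60 mm high, fixed to the bench, with a vertical hole 25 mm wide right through its centre, in which the gauge stands. Origin at the centre of its underside.
- gauge: Hardness gauge, 215 g, upright in the stand. Aluminium case 26 mm thick (x), 40 mm wide (y), 70 mm high; flat sides at +y and -y to grip, round white dial on the -x face. Origin: centre of the case's underside, resting on the stand's top; z up. Below it an 18 mm collar reaches down 22 mm, then a 10 mm plunger to 44 mm below the origin when out: lift over 44 mm to clear the stand.
- gauge_tip (a point): End of the gauge's plunger, on the gauge's axis: 44 mm below the gauge's origin when not pressed.
- gauge_plunger (a joint): How far the plunger is pushed into the gauge: 0 = fully out, 0.012 m = fully in; it springs back (about 0.6 N per mm, 3.6 N half-way).
- spool: Thread spool, 28 mm diameter, 36 mm high, standing off the right-hand (-y) end of the row; leave it alone. Origin at the centre of its underside as it stood.
- weight: Brass disc weight, 44 mm diameter, 30 mm high, behind the straightedge; leave it alone. Origin at the centre of its underside.
- wax_tin: Round flat steel tin, 64 mm diameter, 30 mm high, at the right, near the robot; leave it alone. Origin at the centre of its underside.
- awl: Awl with a wooden handle lying at the right (-y side); leave it alone.
- glue: Amber glue jar, 64 mm diameter, 100 mm high, at the left (+y side), beyond the stand; leave it alone. Origin at the centre of its underside.
Not all that is in view belongs to the job. Leave any purple look-alike of the gauge alone.

How it is judged:
By the outcome, as a careful person would: the job done as asked, in the order asked, and still so for the second after the job is handed in, while the arm keeps its last pose, push and grip.
It also fails if it takes over 64 s, if anything falls off the work surface, if the arm or the gripper's body presses on something with over 40 N, if the wrist force passes 120 N, or if a joint passes its speed limit or range.

ROBOT

A 7-joint arm with a two-finger parallel gripper is mounted at the origin on the work surface. World frame = base frame: x ahead of the robot, y to its left, z up, the work surface at z = 0. Lengths are in m, angles in rad, forces in N, time in s.
With the tool pointing down it reaches from about 0.35 to 0.775 m from the base axis. Payload 3.1 kg.
Tool frame: the origin (TCP) lies between the finger pads; the fingertips stand 8 mm ahead of it and the grasp point (between the pads) lies 11 mm behind it; z points along the fingers, y is the line along which they close (so a half turn about z gives the same grasp; the last joint's range is limited). The gripper opens to 85 mm and grips with 20 to 120 N. Pads are 22 mm wide; open, the fingers measure 114 mm over their backs; the gripper's body (76 mm by 85 mm) begins 54 mm behind the grasp point. The pads swing forward as they close: fully open they stand 13 mm farther back than shut.
Start: joints at [1.17, 0.311, 0.014, 1.512, -0.004, 1.319, -0.027], TCP at [0.193, -0.515, 0.239] pointing down, gripper open.
Joint ranges: [-2.7, 2.7], [-0.3, 1.91], [-1.27, 1.3], [0.12, 2.57], [-1.44, 4.58], [0.2, 2.03], [-3.05, 3.05]. Speed limits (rad/s): [2.79, 2.79, 3.14, 3.14, 3.14, 3.14, 3.14].

INTERFACE

Orientations are given as a rotation vector (axis times angle).
In Python, from workcell import get_obs, eyes, manip gives the robot as it stands.
- The arm moves only by the tool drive_tool, never from a script. Its argument "increments" is a list of rows, each an object with "rot": the turn, a rotation vector about the tool's x, y, z scaled (see below), a list of three; "linear": the shift along the tool's x, y, z scaled (see below), a list of three; "fingers": the opening, from -1 (shut) to 1 (fully open). In form: [{"rot": [ax, ay, az], "linear": [dx, dy, dz], "fingers": fingers}, ...]. A call has 1 to 20 rows; each row is the pose to reach, as a shift and turn from the pose commanded when the call began, along the tool's axes at that moment; what a row does not reach only later rows make up. The controller multiplies each number of a shift by 0.25 m and each number of a turn by 1.5 rad. A row lasts 1/10 s, in which the tool goes at most 50 mm and 8.59 degrees, less where a joint would pass 70% of its speed; a pose out of reach is approached as far as the arm can. A call with a number of a shift or a turn outside -1 to 1 is refused whole. A call with a gripper value outside its range is refused whole. The fingers move at their own pace and stop on an object; "force" is the grip in N (left out, the last holds). Time passes only in rows, so rows that repeat a pose let the fingers close. It gives the time, the measured TCP pose, the force, the opening and the grip force at its end, in the units of the state.
- get_obs(): the state, without advancing time (a new reading comes with each control period).
- eyes.snapshot(name): name is "scene" or "top" or "wrist"; returns (picture, depth): 480x640x3 uint8, red, green, blue; 480x640 float32, m along the optical axis (not along the pixel's ray), 0 where there is no reading.
- eyes.camera_info(name): a dict with "fx", "fy", "cx", "cy" (pixels), "eye" and "orientation" of the camera in the world; the wrist camera has in their place "mount" (4x4, takes a point from camera to tool coordinates, whose origin is the TCP and whose axes are the flange's). Camera axes: x right, y up, looking along -z (the intrinsics and any distortion apply to the point x, -y, -z); pixel columns grow to the right and rows downward; lengths in m; the calibration is good to about 2 mm. A picture is of the moment at which its call begins: read the wrist's pose just before it. camera_info takes no time and is no camera call.
- manip.hand_in(): hands the job in; it is judged then, once.
The state is a dict: "clock": time; "q": joint angles; "qvel": joint speeds; "tau": joint torques, N m; "ee_pos": TCP position; "ee_rot": TCP orientation; "ft_force": force on the tool from outside, world axes, zero at the start; "wrist_torque": the same for the moment, N m; "width": finger opening in m; "grip_force": force on a finger pad.
Only numpy, scipy, OpenCV 4.12 (cv2) and the standard library are available. Lean on these libraries where they do the work, as an engineer would, in place of code of your own. Each camera call takes 0.05 s, during which the arm holds its last target. There are 200 camera calls.

## Working session

There is one attempt and no reset: what is moved stays moved. The work goes in short steps, Python scripts to look and compute and a tool call to move; the robot and the scene stay as the last step left them, time stands still between calls to the robot, and variables do not carry over. Pictures are saved under pics/ and viewed, at most 10 in all, crops included, and the job is handed in when it is done.

Besides the shell and the picture viewer there is one more tool, called after "Call:" as name(argument=value, ...), one argument or row to a line, values as JSON. drive_tool: Moves the arm, as the interface text tells. Its arguments: {"type":"object","properties":{"increments":{"type":"array","items":{"type":"object","properties":{"rot":{"type":"array","items":{"type":"number"}},"linear":{"type":"array","items":{"type":"number"}},"fingers":{"type":"number"}}}},"force":{"type":"number"}},"required":["increments"]}

```bash
mkdir -p pics; ls; cat > h.py <<'E'
import numpy as np, cv2
from workcell import get_obs, eyes, manip
from scipy.spatial.transform import Rotation as R
E
python3 - <<'E'
from h import *
for n in("scene","top"):
    p,d=eyes.snapshot(n); cv2.imwrite(f"pics/{n}0.png",p[:,:,::-1]); np.savez(f"{n}0.npz",p=p,d=d)
    print(n,eyes.camera_info(n))
print(eyes.camera_info("wrist"))
o=get_obs(); print(o)
print(R.from_rotvec(o["ee_rot"]).as_matrix().round(3))
E
```

```text
pics
scene {'fx': 508.1056728742596, 'fy': 508.1056728742596, 'cx': 321.7673141345767, 'cy': 231.67771329852727, 'eye': array([ 1.15541229, -0.56488554,  0.64843313]), 'orientation': array([0.88873741, 0.37959542, 0.74664456])}
top {'fx': 557.2837869767915, 'fy': 557.2837869767915, 'cx': 314.82411618371424, 'cy': 233.58406951751599, 'eye': array([0.30829591, 0.01925293, 1.20645172]), 'orientation': array([ 0.1535134 , -0.17110347, -1.72107105])}
{'fx': 412.08395112910364, 'fy': 412.08395112910364, 'cx': 322.87577574381663, 'cy': 239.82156665650922, 'mount': array([[-6.95926605e-04,  9.47679151e-01,  3.19223655e-01,
         8.10255754e-02],
       [ 9.99999726e-01,  5.78894968e-04,  4.61493751e-04,
        -1.22710976e-03],
       [ 2.52551038e-04,  3.19223889e-01, -9.47679294e-01,
        -1.33698159e-01],
       [ 0.00000000e+00,  0.00000000e+00,  0.00000000e+00,
         1.00000000e+00]])}
{'clock': 0.1, 'q': array([ 1.17026996,  0.31164521,  0.01396537,  1.51291315, -0.00440165,
        1.31918404, -0.02722406]), 'qvel': array([ 0.00018613, -0.00097802,  0.00051182, -0.00167017,  0.00269429,
       -0.00049935,  0.00164162]), 'tau': array([ 1.67155163e-04, -3.80855763e+01,  1.46287219e-01, -2.31242698e+01,
        1.23797182e-02,  8.15708569e-03,  8.07065646e-06]), 'ee_pos': array([ 0.19294984, -0.51436198,  0.23832323]), 'ee_rot': array([-3.08910739e+00, -5.60375723e-01,  7.15267111e-04]), 'ft_force': array([-0.16722514,  0.06614632,  0.27068406]), 'wrist_torque': array([-0.04213751,  0.02067234,  0.02237959]), 'grip_force': 0.0, 'width': 0.08557340901007562}
[[ 0.936  0.351 -0.001]
 [ 0.351 -0.936  0.002]
 [-0.    -0.002 -1.   ]]
```

View pics/top0.png

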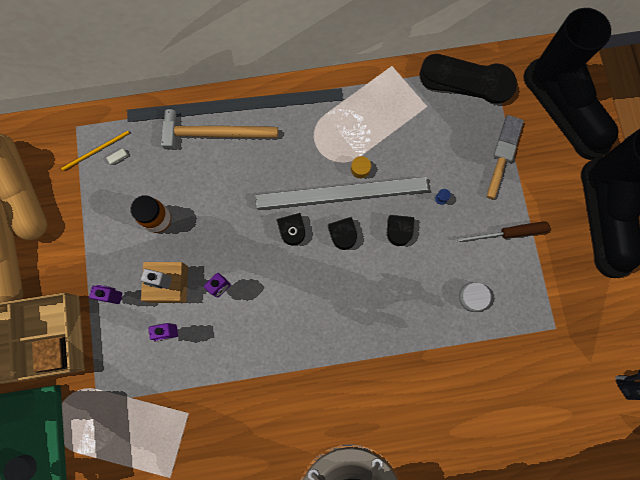

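View pics/scene0.png

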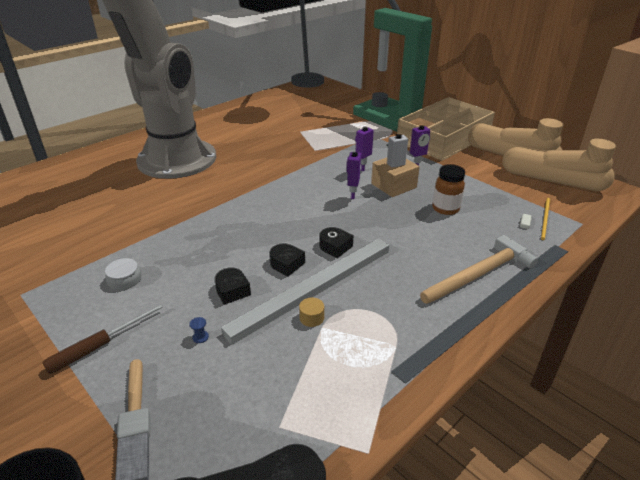

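The top view shows the bar from (257,202) to (430,185). The ring-marked heel is at (292,230), with plain heels at (345,233) and (400,229). The grey gauge in its stand at (153,278) could be confused with the purple look-alikes at (105,293), (217,284) and (162,331). Only the grey one with the wooden stand fits, and the scene view agrees: grey at (398,150).

```bash
cat >> h.py <<'E'
def campose(n,obs=None):
    c=eyes.camera_info(n)
    if n=="wrist":
        T=np.eye(4); T[:3,:3]=R.from_rotvec(obs["ee_rot"]).as_matrix(); T[:3,3]=obs["ee_pos"]
        return c,T@c["mount"]
    T=np.eye(4); T[:3,:3]=R.from_rotvec(c["orientation"]).as_matrix(); T[:3,3]=c["eye"]; return c,T
def rays(c,uv):
    uv=np.asarray(uv,float).reshape(-1,2)
    return np.c_[(uv[:,0]-c["cx"])/c["fx"],-(uv[:,1]-c["cy"])/c["fy"],-np.ones(len(uv))]
def onplane(cT,uv,z):
    c,T=cT; d=rays(c,uv)@T[:3,:3].T; return T[:3,3]+d*((z-T[2,3])/d[:,2])[:,None]
def cloud(cT,dep):
    c,T=cT; v,u=np.mgrid[:dep.shape[0],:dep.shape[1]]
    P=(rays(c,np.c_[u.ravel(),v.ravel()])*dep.reshape(-1,1))@T[:3,:3].T+T[:3,3]
    P[dep.ravel()==0]=np.nan
    return P.reshape(*dep.shape,3)
def blobs(mask,amin=40):
    n,l,s,ce=cv2.connectedComponentsWithStats(mask.astype(np.uint8))
    return [(l==i) for i in range(1,n) if s[i,4]>=amin]
E
python3 - <<'E'
from h import *
f=np.load("top0.npz"); p,d=f["p"].astype(int),f["d"]; cT=campose("top"); P=cloud(cT,d)
print("table z",np.nanmedian(P[200:350,150:500,2]))
X=P
def rep(name,m,z,amin=40):
    for b in blobs(m,amin):
        cs,_=cv2.findContours(b.astype(np.uint8),0,cv2.CHAIN_APPROX_NONE)
        uv=cs[0][:,0].astype(float); w=onplane(cT,uv,z)[:,:2]*1000
        r=cv2.minAreaRect(w.astype(np.float32))
        v,u=np.nonzero(b); print(name,"px",u.mean().round(),v.mean().round(),"rect",np.round(r[0],1),np.round(r[1],1),round(r[2],1),"z",np.nanmedian(P[b][:,2]).round(4),"n",b.sum())
z=P[...,2]; roi=np.zeros(z.shape,bool); roi[100:370,80:560]=1
mx=p.max(2)
rep("heel",roi&(mx<60)&(z>.022)&(z<.04),.03,100)
rep("flat",roi&(mx>90)&(z>.012)&(z<.026)&(p.max(2)-p.min(2)<25),.02,200)
rep("tall",roi&(z>.04),.1)
rep("tall130",roi&(z>.115)&(z<.14),.13,20)
rep("stand",roi&(z>.05)&(z<.07)&(p[...,0]-p[...,2]>30),.06)
ring=roi&(p.min(2)>120)&(z>.022)&(z<.04); rep("ring/tin",ring,.03,5)
E
```

```text
table z 0.0013659568662772736
heel px 291.0 228.0 rect [565.1  35.2] [62.7 52.9] 5.5 z 0.0304 n 570
heel px 400.0 228.0 rect [ 528.5 -196.6] [54.  61.7] 79.0 z 0.0302 n 649
heel px 343.0 233.0 rect [538.1 -73.4] [62.  54.3] 8.5 z 0.0302 n 645
flat px 508.0 140.0 rect [ 700.5 -477.6] [ 41.8 102.4] 61.4 z 0.0183 n 542
flat px 341.0 192.0 rect [633.5 -84.6] [379.5  29.7] 87.2 z 0.0202 n 2214
tall px 148.0 212.0 rect [631.5 318.4] [83.1 61.3] 36.7 z 0.0988 n 958
tall px 162.0 281.0 rect [485.3 307.1] [85.1 78. ] 81.0 z 0.0619 n 1607
tall px 217.0 285.0 rect [460.9 198.9] [38.7 40.2] 36.8 z 0.1135 n 381
tall px 105.0 294.0 rect [479.1 419.2] [63.5 30.7] 69.9 z 0.1128 n 456
tall px 162.0 332.0 rect [386.6 314.2] [31.8 55.5] 2.3 z 0.1132 n 437
tall130 px 152.0 278.0 rect [490.3 316. ] [44.2 29.9] 67.2 z 0.1302 n 326
tall130 px 216.0 281.0 rect [465.5 193.8] [17.7 31.8] 18.1 z 0.118 n 87
tall130 px 99.0 293.0 rect [476.3 419.9] [38.7 24.9] 70.9 z 0.1169 n 150
tall130 px 158.0 330.0 rect [387.5 313.5] [24.  38.8] 5.0 z 0.1169 n 141
stand px 158.0 219.0 rect [630.2 313.1] [30.  61.6] 53.3 z 0.
[... 1850 characters left out ...]
198.0 rect [631.1   6.6] [9.3 4.3] 46.5 z 0.0231 n 7
ring/tin px 311.0 197.0 rect [629.2 -17.8] [11.1  6.6] 66.5 z 0.0237 n 10
ring/tin px 265.0 200.0 rect [638.8  82.5] [5. 7.] 53.9 z 0.0228 n 6
ring/tin px 272.0 199.0 rect [637.5  67.4] [2.  9.8] 18.5 z 0.0246 n 5
ring/tin px 288.0 200.0 rect [630.9  32.5] [8.6 9. ] 9.4 z 0.0228 n 12
ring/tin px 323.0 199.0 rect [620.4 -42.5] [2.5 9.8] 25.5 z 0.024 n 6
ring/tin px 266.0 203.0 rect [631.5  82.4] [11.8  6. ] 66.6 z 0.0222 n 11
ring/tin px 273.0 204.0 rect [628.  67.] [9.2 6.2] 9.7 z 0.0228 n 9
ring/tin px 293.0 231.0 rect [561.4  34.5] [15.5 17. ] 36.8 z 0.0305 n 30
ring/tin px 476.0 296.0 rect [ 362.1 -327.6] [57.2 54.6] 81.0 z 0.0299 n 591
```

```bash
cat >> h.py <<'E'
def go(x,y,z,yaw,show=True):
    "increments from the present pose to a tool-down pose (yaw in deg of tool x)"
    o=get_obs(); A=R.from_rotvec(o["ee_rot"])
    B=R.from_euler("z",yaw,degrees=True)*R.from_euler("x",np.pi)
    l=A.inv().apply(np.array([x,y,z])-o["ee_pos"])/.25; r=(A.inv()*B).as_rotvec()/1.5
    print("linear",l.round(4),"rot",r.round(4),"clock",o["clock"])
E
python3 -c "
from h import *
go(.58,-.08,.30,-2.8)"
```

```text
linear [ 2.0598 -1.0835 -0.2446] rot [-0.0014  0.0003  0.2718] clock 0.1
```

Call:
drive_tool(
  increments=[
    {"linear": [0.5, -0.27, -0.24], "rot": [0, 0, 0]},
    {"linear": [1, -0.54, -0.24], "rot": [0, 0, 0]},
    {"linear": [1, -0.54, -0.24], "rot": [0, 0, 0]},
    {"linear": [1, -0.54, -0.24], "rot": [0, 0, 0]},
    {"linear": [1, -0.54, -0.24], "rot": [0, 0, 0]},
    {"linear": [1, -0.54, -0.24], "rot": [0, 0, 0]},
  ],
)

```text
validation failed for argument at $.in...
```

```bash
python3 -c "
from h import *
print(get_obs()['ee_pos'])
go(.58,-.08,.30,-2.8)"
```

```text
[ 0.19294984 -0.51436198  0.23832323]
linear [ 2.0598 -1.0835 -0.2446] rot [-0.0014  0.0003  0.2718] clock 0.1
```

Call:
drive_tool(
  increments=[
    {"linear": [0.5, -0.27, -0.24], "rot": [0, 0, 0], "fingers": 1},
    {"linear": [1, -0.54, -0.24], "rot": [0, 0, 0], "fingers": 1},
    {"linear": [1, -0.54, -0.24], "rot": [0, 0, 0], "fingers": 1},
    {"linear": [1, -0.54, -0.24], "rot": [0, 0, 0], "fingers": 1},
    {"linear": [1, -0.54, -0.24], "rot": [0, 0, 0], "fingers": 1},
    {"linear": [1, -0.54, -0.24], "rot": [0, 0, 0], "fingers": 1},
  ],
)

```text
clock: 0.7
ee_pos: [0.3814, -0.2979, 0.2995]
ee_rot: [-3.09, -0.564, -0.001]
ft_force: [0.8, -0.8, 0.3]
width: 0.0856
grip_force: 0.0
```

```bash
python3 -c "
from h import *
print(get_obs()['ee_pos'])
go(.58,-.08,.30,-2.8)"
```

```text
[ 0.38143857 -0.29785384  0.29951563]
linear [ 1.051e+00 -5.344e-01 -1.000e-03] rot [-0.0004 -0.0003  0.2735] clock 0.7
```

Call:
drive_tool(
  increments=[
    {"linear": [0.5, -0.27, 0], "rot": [0, 0, 0.14], "fingers": 1},
    {"linear": [1, -0.53, 0], "rot": [0, 0, 0.274], "fingers": 1},
    {"linear": [1, -0.53, 0], "rot": [0, 0, 0.274], "fingers": 1},
    {"linear": [1, -0.53, 0], "rot": [0, 0, 0.274], "fingers": 1},
    {"linear": [1, -0.53, 0], "rot": [0, 0, 0.274], "fingers": 1},
    {"linear": [1, -0.53, 0], "rot": [0, 0, 0.274], "fingers": 1},
    {"linear": [1, -0.53, 0], "rot": [0, 0, 0.274], "fingers": 1},
    {"linear": [1, -0.53, 0], "rot": [0, 0, 0.274], "fingers": 1},
  ],
)

```text
clock: 1.5
ee_pos: [0.5677, -0.0867, 0.2982]
ee_rot: [-3.14, 0.075, 0.003]
ft_force: [-0.2, 0.2, -0.6]
width: 0.0852
grip_force: 0.0
```

```bash
cat > look.py <<'E'
from h import *
import sys
def heels(save=None):
    o=get_obs(); p,d=eyes.snapshot("wrist"); cT=campose("wrist",o); P=cloud(cT,d); z=P[...,2]; p=p.astype(int)
    if save: cv2.imwrite(f"pics/{save}.png",p[:,:,::-1].astype(np.uint8))
    def rep(n,m,zz,amin):
        for b in blobs(m,amin):
            cs,_=cv2.findContours(b.astype(np.uint8),0,cv2.CHAIN_APPROX_NONE); c=max(cs,key=len)
            w=onplane(cT,c[:,0],zz)[:,:2]*1000; r=cv2.minAreaRect(w.astype(np.float32))
            v,u=np.nonzero(b); print(n,"px",u.mean().round(),v.mean().round(),"ctr",np.round(r[0],1),np.round(r[1],1),round(r[2],2),"z",np.nanmedian(P[b][:,2]).round(4))
    mx,mn=p.max(2),p.min(2)
    rep("heel",(mx<70)&(z>.025)&(z<.036),.03,400)
    rep("bar",(mx>80)&(z>.015)&(z<.024)&(mx-mn<30),.02,1500)
    rep("ring",(mn>110)&(z>.025)&(z<.036),.03,30)
if __name__=="__main__": heels(sys.argv[1] if len(sys.argv)>1 else None)
E
python3 look.py w1
```

```text
heel px 204.0 189.0 ctr [566.2  31.9] [61.5 52.3] 6.76 z 0.029
heel px 315.0 212.0 ctr [539.5 -76.6] [61.8 51.6] 8.61 z 0.029
heel px 436.0 216.0 ctr [ 528.5 -196.8] [54.4 61.6] 74.84 z 0.0289
bar px 319.0 117.0 ctr [633.1 -86.4] [378.2  29.4] 87.24 z 0.019
ring px 361.0 37.0 ctr [ 699.4 -127. ] [ 5.5 28.3] 37.73 z 0.0283
ring px 177.0 193.0 ctr [565.9  57.9] [54.9  6.5] 13.23 z 0.029
ring px 205.0 199.0 ctr [561.1  32.5] [18.4 17.9] 39.12 z 0.0295
ring px 287.0 212.0 ctr [541.4 -49.4] [48.6  3.1] 11.81 z 0.0285
ring px 544.0 354.0 ctr [ 363.8 -327.4] [58.8 56.9] 87.29 z 0.0288
```

View pics/w1.png

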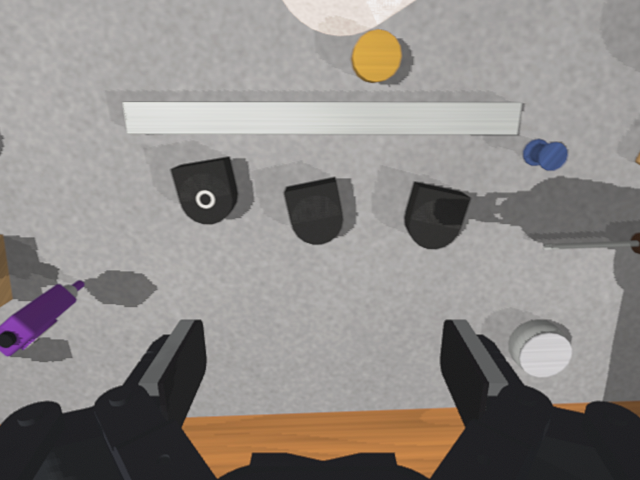

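The wrist view shows the ring heel at (205,199) with its rounded back towards the robot. The plain heels are at (315,212) and (436,216), the bar is above them and the blue spool is at (545,155). I'll check the spool clearance and plan the first grasp, on the right heel.

```bash
python3 - <<'E'
from h import *
f=np.load("top0.npz"); p,d=f["p"].astype(int),f["d"]; P=cloud(campose("top"),d)
m=(p[...,2]-p[...,0]>30)&(p[...,2]-p[...,1]>25)&(P[...,2]>.005)&(P[...,2]<.045); m[:, :420]=0;m[250:]=0;m[:170]=0
print("spool",np.nanmedian(P[m],0),np.nanmin(P[m],0),np.nanmax(P[m],0),m.sum())
def wp(o,yaw,s): a=np.radians(yaw); return np.array(o)+s*np.array([np.cos(a),np.sin(a)])
a=np.radians(-2.8); n=np.array([np.cos(a),np.sin(a)]); t=np.array([-n[1],n[0]])
face=n@[633.3,-85.5]-15
for nm,c,yaw in(("a",(565.7,34.0),8),("b",(538.8,-74.5),9.5),("c",(528.5,-196.7),-13.5)):
    o=wp(c,yaw,-4); g=wp(o,yaw,12); fl=o+n*(face-35-n@o); gf=fl+n*12
    print(nm,"origin",o.round(1),"grasp",g.round(1),yaw,"flush origin",fl.round(1),"grasp there",gf.round(1),"gap",round(face-35-n@o,1))
g=wp(wp((528.5,-196.7),-13.5,-4),-13.5,12)/1e3
go(*g,.12,-13.5); go(*g,.012,-13.5)
E
```

```text
spool [ 0.58735446 -0.3010763   0.03545209] [ 0.57534455 -0.31498024  0.00514958] [ 0.60137116 -0.28913368  0.04104929] 140
a origin [561.7  33.4] grasp [573.6  35.1] 8 flush origin [589.   32.1] grasp there [601.   31.5] gap 27.3
b origin [534.9 -75.2] grasp [546.7 -73.2] 9.5 flush origin [583.6 -77.5] grasp there [595.6 -78.1] gap 48.8
c origin [ 524.6 -195.8] grasp [ 536.3 -198.6] -13.5 flush origin [ 577.7 -198.4] grasp there [ 589.7 -198.9] gap 53.2
linear [-0.0987  0.4426  0.7145] rot [0.0007 0.0012 0.1227] clock 1.55
linear [-0.0978  0.4423  1.1465] rot [0.0007 0.0012 0.1227] clock 1.55
```

Call:
drive_tool(
  increments=[
    {"linear": [-0.05, 0.2, 0.2], "rot": [0, 0, 0.06], "fingers": 0.65},
    {"linear": [-0.1, 0.44, 0.4], "rot": [0, 0, 0.123], "fingers": 0.65},
    {"linear": [-0.1, 0.44, 0.7], "rot": [0, 0, 0.123], "fingers": 0.65},
    {"linear": [-0.1, 0.44, 0.7], "rot": [0, 0, 0.123], "fingers": 0.65},
    {"linear": [-0.1, 0.44, 0.7], "rot": [0, 0, 0.123], "fingers": 0.65},
    {"linear": [-0.1, 0.44, 0.7], "rot": [0, 0, 0.123], "fingers": 0.65},
    {"linear": [-0.1, 0.44, 0.7], "rot": [0, 0, 0.123], "fingers": 0.65},
  ],
)

```text
clock: 2.25
ee_pos: [0.5382, -0.1974, 0.1265]
ee_rot: [3.12, -0.371, 0.006]
ft_force: [0.5, 0.6, 0.6]
width: 0.0704
grip_force: 0.0
```

```bash
python3 -c "
from h import *
go(.5363,-.1986,.013,-13.5)"
```

```text
linear [-0.0081  0.0066  0.454 ] rot [-0.0003 -0.0025 -0.0008] clock 2.25
```

Call:
drive_tool(
  increments=[
    {"linear": [-0.01, 0.005, 0.12], "rot": [0, 0, 0], "fingers": 0.65},
    {"linear": [-0.01, 0.005, 0.24], "rot": [0, 0, 0], "fingers": 0.65},
    {"linear": [-0.01, 0.005, 0.34], "rot": [0, 0, 0], "fingers": 0.65},
    {"linear": [-0.01, 0.005, 0.41], "rot": [0, 0, 0], "fingers": 0.65},
    {"linear": [-0.01, 0.005, 0.45], "rot": [0, 0, 0], "fingers": 0.65},
    {"linear": [-0.01, 0.005, 0.45], "rot": [0, 0, 0], "fingers": 0.65},
    {"linear": [-0.01, 0.005, 0.45], "rot": [0, 0, 0], "fingers": -0.2},
    {"linear": [-0.01, 0.005, 0.45], "rot": [0, 0, 0], "fingers": -0.2},
    {"linear": [-0.01, 0.005, 0.45], "rot": [0, 0, 0], "fingers": -0.2},
    {"linear": [-0.01, 0.005, 0.45], "rot": [0, 0, 0], "fingers": -0.2},
    {"linear": [-0.01, 0.005, 0.45], "rot": [0, 0, 0], "fingers": -0.2},
  ],
  force=20,
)

```text
clock: 3.35
ee_pos: [0.5361, -0.1987, 0.014]
ee_rot: [3.119, -0.371, 0.007]
ft_force: [-0.4, -0.4, 5.8]
width: 0.0535
grip_force: 23.9
```

```bash
python3 -c "
from h import *
go(.5797,-.1989,.013,-2.8)
go(.5897,-.1989,.013,-2.8)"
```

```text
linear [ 0.1699 -0.0401  0.0049] rot [ 0.0006 -0.0032 -0.1251] clock 3.35
linear [ 0.2087 -0.0495  0.0051] rot [ 0.0006 -0.0032 -0.1251] clock 3.35
```

Call:
drive_tool(
  increments=[
    {"linear": [0.04, -0.01, 0], "rot": [0, 0, -0.04], "fingers": -0.2},
    {"linear": [0.09, -0.02, 0], "rot": [0, 0, -0.09], "fingers": -0.2},
    {"linear": [0.13, -0.03, 0], "rot": [0, 0, -0.125], "fingers": -0.2},
    {"linear": [0.16, -0.038, 0], "rot": [0, 0, -0.125], "fingers": -0.2},
    {"linear": [0.17, -0.04, 0], "rot": [0, 0, -0.125], "fingers": -0.2},
    {"linear": [0.18, -0.043, 0], "rot": [0, 0, -0.125], "fingers": -0.2},
    {"linear": [0.19, -0.045, 0], "rot": [0, 0, -0.125], "fingers": -0.2},
    {"linear": [0.198, -0.047, 0], "rot": [0, 0, -0.125], "fingers": -0.2},
    {"linear": [0.203, -0.048, 0], "rot": [0, 0, -0.125], "fingers": -0.2},
    {"linear": [0.203, -0.048, 0], "rot": [0, 0, -0.125], "fingers": -0.2},
  ],
)

```text
clock: 4.35
ee_pos: [0.583, -0.2002, 0.0142]
ee_rot: [3.138, -0.08, -0.009]
ft_force: [-8.8, -0.2, 15.0]
width: 0.0535
grip_force: 25.0
```

```bash
python3 -c "
from h import *
o=get_obs(); print(o['ee_pos'],o['ft_force'])
go(.5947,-.1989,.013,-2.8)"
```

```text
[ 0.58301543 -0.20021274  0.01415725] [-8.82632866 -0.22498418 15.00236542]
linear [ 0.0464 -0.0076  0.0043] rot [ 0.0017  0.0038 -0.0014] clock 4.35
```

Call:
drive_tool(
  increments=[
    {"linear": [0.01, 0, 0], "rot": [0, 0, 0], "fingers": -0.2},
    {"linear": [0.01, 0, 0], "rot": [0, 0, 0], "fingers": -0.2},
    {"linear": [0.0, 0, 0], "rot": [0, 0, 0], "fingers": 0.6},
    {"linear": [0.0, 0, 0], "rot": [0, 0, 0], "fingers": 0.6},
    {"linear": [0.0, 0, 0], "rot": [0, 0, 0], "fingers": 0.6},
    {"linear": [0.0, 0, -0.1], "rot": [0, 0, 0], "fingers": 0.6},
    {"linear": [0.0, 0, -0.3], "rot": [0, 0, 0], "fingers": 0.6},
    {"linear": [0.0, 0, -0.5], "rot": [0, 0, 0], "fingers": 0.6},
    {"linear": [0.0, 0, -0.6], "rot": [0, 0, 0], "fingers": 0.6},
    {"linear": [0.0, 0, -0.6], "rot": [0, 0, 0], "fingers": 0.6},
    {"linear": [0.0, 0, -0.6], "rot": [0, 0, 0], "fingers": 0.6},
  ],
)

```text
clock: 5.45
ee_pos: [0.5864, -0.1981, 0.162]
ee_rot: [3.141, -0.077, 0.001]
ft_force: [0.3, -0.6, -0.5]
width: 0.068
grip_force: 0.0
```

```bash
python3 look.py w2; python3 -c "
from h import *
print(get_obs()['ee_pos'])
go(.5467,-.0732,.1,9.5)"
```

```text
heel px 326.0 237.0 ctr [ 576.3 -199.3] [52.8 61.8] 87.7 z 0.029
heel px 17.0 269.0 ctr [565.8  15.1] [27.4 69.3] 73.15 z 0.029
heel px 157.0 293.0 ctr [540.  -77.7] [62.4 54.2] 8.71 z 0.029
bar px 219.0 163.0 ctr [ 631.  -128.5] [294.9  29.7] 87.17 z 0.019
ring px 202.0 47.0 ctr [ 698.4 -131.2] [10.6 37. ] 28.49 z 0.0287
ring px 6.0 279.0 ctr [559.6  27.4] [ 7.5 17.5] 73.15 z 0.0296
ring px 507.0 472.0 ctr [ 366.3 -342.9] [27.9 18.5] 87.18 z 0.0288
[ 0.58544299 -0.19796645  0.16052816]
linear [-0.1786 -0.4908  0.2428] rot [-0.0006  0.0014 -0.1431] clock 5.5
```

View pics/w2.png

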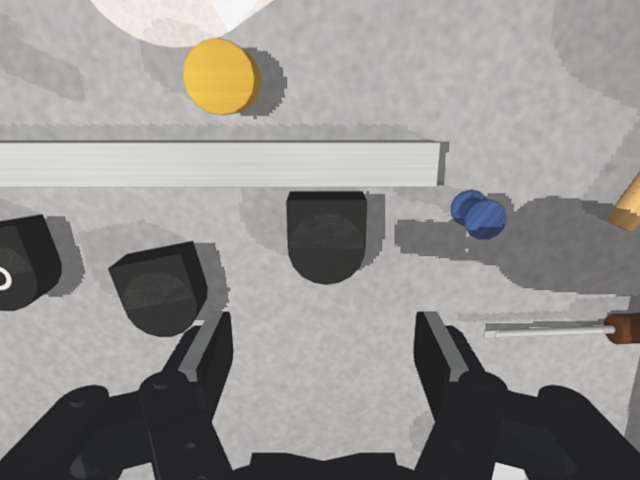

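The wrist view shows the right heel square to the bar at (326,237), with about 4 px of gap left. Downward pressure from closing the fingers added drag, so I'll lift slightly before sliding the next heel. A push from behind at the end will seat all three.

Call:
drive_tool(
  increments=[
    {"linear": [-0.1, -0.2, 0], "rot": [0, 0, -0.07], "fingers": 0.6},
    {"linear": [-0.17, -0.4, 0.05], "rot": [0, 0, -0.14], "fingers": 0.65},
    {"linear": [-0.17, -0.49, 0.24], "rot": [0, 0, -0.14], "fingers": 0.65},
    {"linear": [-0.17, -0.49, 0.24], "rot": [0, 0, -0.14], "fingers": 0.65},
    {"linear": [-0.17, -0.49, 0.24], "rot": [0, 0, -0.14], "fingers": 0.65},
    {"linear": [-0.17, -0.49, 0.24], "rot": [0, 0, -0.14], "fingers": 0.65},
  ],
)

```text
clock: 6.1
ee_pos: [0.5497, -0.0756, 0.1013]
ee_rot: [3.131, 0.25, -0.001]
ft_force: [1.2, -0.2, 0.4]
width: 0.0706
grip_force: 0.0
```

```bash
python3 -c "
from h import *
print(get_obs()['ee_pos'])
go(.5479,-.0748,.016,8.8)"
```

```text
[ 0.54974255 -0.07563353  0.10127908]
linear [-0.0064 -0.0048  0.3411] rot [0.0006 0.0007 0.0037] clock 6.1
```

Call:
drive_tool(
  increments=[
    {"linear": [-0.005, -0.005, 0.12], "rot": [0, 0, 0], "fingers": 0.65},
    {"linear": [-0.005, -0.005, 0.22], "rot": [0, 0, 0], "fingers": 0.65},
    {"linear": [-0.005, -0.005, 0.3], "rot": [0, 0, 0], "fingers": 0.65},
    {"linear": [-0.005, -0.005, 0.34], "rot": [0, 0, 0], "fingers": 0.65},
    {"linear": [-0.005, -0.005, 0.34], "rot": [0, 0, 0], "fingers": 0.65},
    {"linear": [-0.005, -0.005, 0.34], "rot": [0, 0, 0], "fingers": -0.2},
    {"linear": [-0.005, -0.005, 0.34], "rot": [0, 0, 0], "fingers": -0.2},
    {"linear": [-0.005, -0.005, 0.34], "rot": [0, 0, 0], "fingers": -0.2},
    {"linear": [-0.005, -0.005, 0.34], "rot": [0, 0, 0], "fingers": -0.2},
    {"linear": [-0.005, -0.005, 0.335], "rot": [0, 0, 0], "fingers": -0.2},
    {"linear": [-0.005, -0.005, 0.33], "rot": [0, 0, 0], "fingers": -0.2},
  ],
)

```text
clock: 7.2
ee_pos: [0.5475, -0.0725, 0.019]
ee_rot: [-3.131, -0.253, 0.002]
ft_force: [-0.1, -0.4, -1.4]
width: 0.0536
grip_force: 22.5
```

```bash
python3 -c "
from h import *
print(get_obs()['ee_pos'],get_obs()['ft_force'])
go(.5947,-.0781,.018,-2.8)"
```

```text
[ 0.54753612 -0.07251008  0.01903568] [-0.06401781 -0.42221878 -1.41029874]
linear [0.1826 0.0523 0.0039] rot [-0.0003  0.0009  0.14  ] clock 7.2
```

Call:
drive_tool(
  increments=[
    {"linear": [0.04, 0.012, 0], "rot": [0, 0, 0.05], "fingers": -0.2},
    {"linear": [0.08, 0.024, 0], "rot": [0, 0, 0.1], "fingers": -0.2},
    {"linear": [0.12, 0.036, 0], "rot": [0, 0, 0.14], "fingers": -0.2},
    {"linear": [0.14, 0.042, 0], "rot": [0, 0, 0.14], "fingers": -0.2},
    {"linear": [0.155, 0.046, 0], "rot": [0, 0, 0.14], "fingers": -0.2},
    {"linear": [0.165, 0.048, 0], "rot": [0, 0, 0.14], "fingers": -0.2},
    {"linear": [0.175, 0.05, 0], "rot": [0, 0, 0.14], "fingers": -0.2},
    {"linear": [0.183, 0.052, 0], "rot": [0, 0, 0.14], "fingers": -0.2},
    {"linear": [0.183, 0.052, 0], "rot": [0, 0, 0.14], "fingers": -0.2},
  ],
)

```text
clock: 8.1
ee_pos: [0.5956, -0.0784, 0.0193]
ee_rot: [-3.141, 0.077, -0.0]
ft_force: [-0.7, 0.5, -1.1]
width: 0.0535
grip_force: 22.5
```

```bash
python3 -c "
from h import *
print(get_obs()['ee_pos'],get_obs()['ft_force'])
go(.5987,-.0781,.018,-2.8)"
```

```text
[ 0.59559119 -0.07838106  0.01930601] [-0.70318908  0.53869118 -1.1308202 ]
linear [ 0.0124 -0.0017  0.0052] rot [-0.     -0.0001 -0.0001] clock 8.1
```

Call:
drive_tool(
  increments=[
    {"linear": [0.004, 0, 0], "rot": [0, 0, 0], "fingers": -0.2},
    {"linear": [0.008, 0, 0], "rot": [0, 0, 0], "fingers": -0.2},
    {"linear": [0.012, 0, 0], "rot": [0, 0, 0], "fingers": -0.2},
    {"linear": [0.016, 0, 0], "rot": [0, 0, 0], "fingers": -0.2},
    {"linear": [0.016, 0, 0], "rot": [0, 0, 0], "fingers": -0.2},
  ],
)

```text
clock: 8.6
ee_pos: [0.5991, -0.0786, 0.0192]
ee_rot: [3.141, -0.077, -0.001]
ft_force: [0.1, 0.1, -0.3]
width: 0.0535
grip_force: 22.5
```

Call:
drive_tool(
  increments=[
    {"linear": [0.004, 0, 0.003], "rot": [0, 0, 0], "fingers": -0.2},
    {"linear": [0.008, 0, 0.005], "rot": [0, 0, 0], "fingers": -0.2},
    {"linear": [0.012, 0, 0.005], "rot": [0, 0, 0], "fingers": -0.2},
    {"linear": [0.016, 0, 0.005], "rot": [0, 0, 0], "fingers": -0.2},
    {"linear": [0.016, 0, 0.005], "rot": [0, 0, 0], "fingers": -0.2},
  ],
)

```text
clock: 9.1
ee_pos: [0.5992, -0.0786, 0.0184]
ee_rot: [3.14, -0.078, -0.015]
ft_force: [-10.5, 1.2, 10.0]
width: 0.0536
grip_force: 23.7
```

Call:
drive_tool(
  increments=[
    {"linear": [0.0, 0, 0], "rot": [0, 0, 0], "fingers": 0.6},
    {"linear": [0.0, 0, 0], "rot": [0, 0, 0], "fingers": 0.6},
    {"linear": [0.0, 0, 0], "rot": [0, 0, 0], "fingers": 0.6},
    {"linear": [0.0, 0, -0.1], "rot": [0, 0, 0], "fingers": 0.6},
    {"linear": [0.0, 0, -0.25], "rot": [0, 0, 0], "fingers": 0.6},
    {"linear": [0.0, 0, -0.33], "rot": [0, 0, 0], "fingers": 0.6},
    {"linear": [-0.1, -0.15, -0.33], "rot": [0, 0, 0], "fingers": 0.6},
    {"linear": [-0.1, -0.35, -0.33], "rot": [0, 0, -0.1], "fingers": 0.6},
    {"linear": [-0.1, -0.45, -0.33], "rot": [0, 0, -0.12], "fingers": 0.6},
    {"linear": [-0.1, -0.45, -0.33], "rot": [0, 0, -0.12], "fingers": 0.6},
  ],
)

```text
clock: 10.1
ee_pos: [0.5841, 0.0427, 0.1013]
ee_rot: [-3.129, -0.221, -0.004]
ft_force: [0.3, 0.3, -0.2]
width: 0.0682
grip_force: 0.0
```

```bash
python3 -c "
from h import *
print(get_obs()['ee_pos'])
go(.5732,.0351,.016,7.5)"
```

```text
[0.58414044 0.0426851  0.10126401]
linear [-0.0485  0.0256  0.3408] rot [-0.0034 -0.0018  0.0067] clock 10.1
```

Call:
drive_tool(
  increments=[
    {"linear": [-0.049, 0.026, 0.05], "rot": [0, 0, 0.006], "fingers": 0.65},
    {"linear": [-0.049, 0.026, 0.15], "rot": [0, 0, 0.006], "fingers": 0.65},
    {"linear": [-0.049, 0.026, 0.25], "rot": [0, 0, 0.006], "fingers": 0.65},
    {"linear": [-0.049, 0.026, 0.32], "rot": [0, 0, 0.006], "fingers": 0.65},
    {"linear": [-0.049, 0.026, 0.34], "rot": [0, 0, 0.006], "fingers": 0.65},
    {"linear": [-0.049, 0.026, 0.34], "rot": [0, 0, 0.006], "fingers": 0.65},
    {"linear": [-0.049, 0.026, 0.34], "rot": [0, 0, 0.006], "fingers": -0.2},
    {"linear": [-0.049, 0.026, 0.34], "rot": [0, 0, 0.006], "fingers": -0.2},
    {"linear": [-0.049, 0.026, 0.34], "rot": [0, 0, 0.006], "fingers": -0.2},
    {"linear": [-0.049, 0.026, 0.34], "rot": [0, 0, 0.006], "fingers": -0.2},
    {"linear": [-0.049, 0.026, 0.334], "rot": [0, 0, 0.006], "fingers": -0.2},
  ],
)

```text
clock: 11.2
ee_pos: [0.5728, 0.0265, 0.0173]
ee_rot: [3.135, 0.191, 0.0]
ft_force: [0.0, -0.5, -0.8]
width: 0.0537
grip_force: 23.0
```

```bash
python3 -c "
from h import *
print(get_obs()['ee_pos'],get_obs()['ft_force'])
go(.6047,.0315,.018,-2.8)"
```

```text
[0.57277563 0.02645699 0.01726437] [ 0.00314415 -0.45414542 -0.83570312]
linear [ 0.1292 -0.0045 -0.0029] rot [ 0.0004 -0.0002  0.1138] clock 11.2
```

Call:
drive_tool(
  increments=[
    {"linear": [0.04, 0, 0], "rot": [0, 0, 0.05], "fingers": -0.2},
    {"linear": [0.08, 0.01, 0], "rot": [0, 0, 0.114], "fingers": -0.2},
    {"linear": [0.1, 0.016, 0], "rot": [0, 0, 0.114], "fingers": -0.2},
    {"linear": [0.108, 0.017, 0.002], "rot": [0, 0, 0.114], "fingers": -0.2},
    {"linear": [0.116, 0.018, 0.003], "rot": [0, 0, 0.114], "fingers": -0.2},
    {"linear": [0.122, 0.018, 0.004], "rot": [0, 0, 0.114], "fingers": -0.2},
    {"linear": [0.128, 0.018, 0.004], "rot": [0, 0, 0.114], "fingers": -0.2},
    {"linear": [0.134, 0.018, 0.004], "rot": [0, 0, 0.114], "fingers": -0.2},
    {"linear": [0.134, 0.018, 0.004], "rot": [0, 0, 0.114], "fingers": -0.2},
  ],
)

```text
clock: 12.1
ee_pos: [0.5996, 0.0251, 0.0168]
ee_rot: [3.137, -0.075, -0.023]
ft_force: [-15.8, -2.0, 20.3]
width: 0.0536
grip_force: 25.7
```

Call:
drive_tool(
  increments=[
    {"linear": [-0.015, 0, 0], "rot": [0, 0, 0], "fingers": 0.6},
    {"linear": [-0.02, 0, 0], "rot": [0, 0, 0], "fingers": 0.6},
    {"linear": [-0.02, 0, 0], "rot": [0, 0, 0], "fingers": 0.6},
    {"linear": [-0.02, 0, -0.1], "rot": [0, 0, 0], "fingers": 0.6},
    {"linear": [-0.02, 0, -0.25], "rot": [0, 0, 0], "fingers": 0.6},
    {"linear": [-0.05, 0.2, -0.6], "rot": [0, 0, 0], "fingers": 0},
    {"linear": [-0.05, 0.4, -0.7], "rot": [0, 0, 0], "fingers": -0.5},
    {"linear": [-0.05, 0.4, -0.7], "rot": [0, 0, 0], "fingers": -1},
    {"linear": [-0.05, 0.4, -0.7], "rot": [0, 0, 0], "fingers": -1},
    {"linear": [-0.05, 0.4, -0.7], "rot": [0, 0, 0], "fingers": -1},
    {"linear": [-0.05, 0.4, -0.7], "rot": [0, 0, 0], "fingers": -1},
    {"linear": [-0.05, 0.4, -0.7], "rot": [0, 0, 0], "fingers": -1},
  ],
)

```text
clock: 13.3
ee_pos: [0.5884, -0.0707, 0.1894]
ee_rot: [-3.139, 0.072, 0.005]
ft_force: [-0.2, 0.0, -0.9]
width: -0.0002
grip_force: 0.0
```

```bash
python3 look.py w3; python3 -c "
from h import *
print(get_obs()['ee_pos'])
go(.5265,.0265,.1,-2.8)"
```

```text
heel px 195.0 210.0 ctr [593.3  25. ] [53.7 60.9] 87.35 z 0.029
heel px 333.0 211.0 ctr [588.2 -77.3] [52.8 61.7] 87.35 z 0.029
heel px 497.0 219.0 ctr [ 576.1 -197.4] [55.  61.7] 87.35 z 0.029
bar px 343.0 151.0 ctr [633.  -86.5] [377.8  30.6] 87.34 z 0.019
ring px 296.0 190.0 ctr [608.9 -51.2] [ 0.  21.2] 86.13 z 0.0284
ring px 194.0 222.0 ctr [588.1  26.3] [18.6 18.5] 87.36 z 0.0295
ring px 22.0 372.0 ctr [464.5 190. ] [ 7.5 11.7] 40.02 z 0.0289
ring px 615.0 443.0 ctr [ 362.5 -320.7] [59.1 46.4] 11.2 z 0.0289
[ 0.58848567 -0.07080254  0.18947162]
linear [-0.2645 -0.377   0.3591] rot [-0.0008  0.0019  0.002 ] clock 13.35
```

View pics/w3.png

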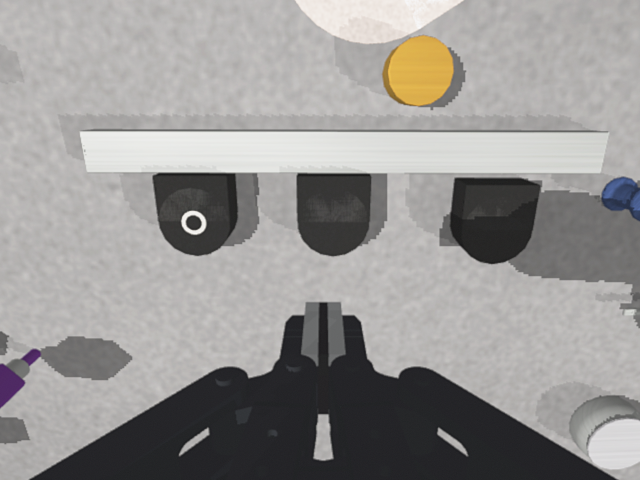

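Heels a (194,222) and b (333,211) sit at the bar. The right one (497,219) is still about 6 mm short. I'll push each gently from behind with closed fingers, starting with the right one.

```bash
python3 -c "
from h import *
go(.521,-.1985,.1,-2.65)
go(.521,-.1985,.018,-2.65)"
```

```text
linear [-0.2452  0.5231  0.358 ] rot [-0.0008  0.0019  0.0002] clock 13.35
linear [-0.2443  0.5234  0.686 ] rot [-0.0008  0.0019  0.0002] clock 13.35
```

Call:
drive_tool(
  increments=[
    {"linear": [-0.12, 0.15, 0], "rot": [0, 0, 0], "fingers": -1},
    {"linear": [-0.245, 0.3, 0.1], "rot": [0, 0, 0], "fingers": -1},
    {"linear": [-0.245, 0.45, 0.3], "rot": [0, 0, 0], "fingers": -1},
    {"linear": [-0.245, 0.523, 0.45], "rot": [0, 0, 0], "fingers": -1},
    {"linear": [-0.245, 0.523, 0.6], "rot": [0, 0, 0], "fingers": -1},
    {"linear": [-0.245, 0.523, 0.67], "rot": [0, 0, 0], "fingers": -1},
    {"linear": [-0.245, 0.523, 0.685], "rot": [0, 0, 0], "fingers": -1},
    {"linear": [-0.245, 0.523, 0.685], "rot": [0, 0, 0], "fingers": -1},
    {"linear": [-0.22, 0.523, 0.685], "rot": [0, 0, 0], "fingers": -1},
    {"linear": [-0.2, 0.523, 0.685], "rot": [0, 0, 0], "fingers": -1},
    {"linear": [-0.18, 0.523, 0.685], "rot": [0, 0, 0], "fingers": -1},
    {"linear": [-0.165, 0.523, 0.685], "rot": [0, 0, 0], "fingers": -1},
    {"linear": [-0.15, 0.523, 0.685], "rot": [0, 0, 0], "fingers": -1},
    {"linear": [-0.14, 0.523, 0.685], "rot": [0, 0, 0], "fingers": -1},
    {"linear": [-0.13, 0.523, 0.685], "rot": [0, 0, 0], "fingers": -1},
    {"linear": [-0.13, 0.523, 0.685], "rot": [0, 0, 0], "fingers": -1},
  ],
)

```text
clock: 14.95
ee_pos: [0.5407, -0.2009, 0.0189]
ee_rot: [-3.138, 0.078, 0.033]
ft_force: [-18.3, 2.4, 15.5]
width: 0.0001
grip_force: 9.1
```

Call:
drive_tool(
  increments=[
    {"linear": [-0.05, 0, 0], "rot": [0, 0, 0], "fingers": -1},
    {"linear": [-0.12, 0, 0], "rot": [0, 0, 0], "fingers": -1},
    {"linear": [-0.12, -0.15, 0], "rot": [0, 0, 0], "fingers": -1},
    {"linear": [-0.12, -0.3, 0], "rot": [0, 0, 0], "fingers": -1},
    {"linear": [-0.12, -0.43, 0], "rot": [0, 0, 0], "fingers": -1},
    {"linear": [-0.12, -0.484, 0], "rot": [0, 0, 0], "fingers": -1},
    {"linear": [-0.12, -0.484, 0], "rot": [0, 0, 0], "fingers": -1},
    {"linear": [-0.12, -0.484, 0], "rot": [0, 0, 0], "fingers": -1},
    {"linear": [-0.08, -0.484, 0], "rot": [0, 0, 0], "fingers": -1},
    {"linear": [-0.06, -0.484, 0], "rot": [0, 0, 0], "fingers": -1},
    {"linear": [-0.04, -0.484, 0], "rot": [0, 0, 0], "fingers": -1},
    {"linear": [-0.03, -0.484, 0], "rot": [0, 0, 0], "fingers": -1},
    {"linear": [-0.02, -0.484, 0], "rot": [0, 0, 0], "fingers": -1},
    {"linear": [-0.01, -0.484, 0], "rot": [0, 0, 0], "fingers": -1},
    {"linear": [-0.01, -0.484, 0], "rot": [0, 0, 0], "fingers": -1},
  ],
)

```text
clock: 16.45
ee_pos: [0.5465, -0.0818, 0.0188]
ee_rot: [3.139, -0.079, -0.025]
ft_force: [-13.1, -0.7, 11.9]
width: 0.0
grip_force: 6.7
```

Call:
drive_tool(
  increments=[
    {"linear": [-0.05, 0, 0], "rot": [0, 0, 0], "fingers": -1},
    {"linear": [-0.11, 0, 0], "rot": [0, 0, 0], "fingers": -1},
    {"linear": [-0.11, -0.15, 0], "rot": [0, 0, 0], "fingers": -1},
    {"linear": [-0.11, -0.3, 0], "rot": [0, 0, 0], "fingers": -1},
    {"linear": [-0.11, -0.4, 0], "rot": [0, 0, 0], "fingers": -1},
    {"linear": [-0.11, -0.425, 0], "rot": [0, 0, 0], "fingers": -1},
    {"linear": [-0.11, -0.425, 0], "rot": [0, 0, 0], "fingers": -1},
    {"linear": [-0.11, -0.425, 0], "rot": [0, 0, 0], "fingers": -1},
    {"linear": [-0.07, -0.425, 0], "rot": [0, 0, 0], "fingers": -1},
    {"linear": [-0.05, -0.425, 0], "rot": [0, 0, 0], "fingers": -1},
    {"linear": [-0.03, -0.425, 0], "rot": [0, 0, 0], "fingers": -1},
    {"linear": [-0.02, -0.425, 0], "rot": [0, 0, 0], "fingers": -1},
    {"linear": [-0.01, -0.425, 0], "rot": [0, 0, 0], "fingers": -1},
    {"linear": [0, -0.425, 0], "rot": [0, 0, 0], "fingers": -1},
    {"linear": [0, -0.425, 0], "rot": [0, 0, 0], "fingers": -1},
  ],
)

```text
clock: 17.95
ee_pos: [0.5516, 0.0248, 0.0187]
ee_rot: [3.138, -0.077, -0.025]
ft_force: [-14.2, 0.2, 10.2]
width: -0.0001
grip_force: 6.7
```

```bash
python3 -c "
from h import *
go(.50,.15,.25,-2.65)"
```

```text
linear [-0.2454 -0.4876 -0.9228] rot [ 0.0017  0.0108 -0.0019] clock 17.95
```

Call:
drive_tool(
  increments=[
    {"linear": [-0.05, 0, 0], "rot": [0, 0, 0], "fingers": -1},
    {"linear": [-0.12, 0, -0.1], "rot": [0, 0, 0], "fingers": -1},
    {"linear": [-0.15, 0, -0.3], "rot": [0, 0, 0], "fingers": -0.5},
    {"linear": [-0.2, -0.1, -0.5], "rot": [0, 0, 0], "fingers": 0},
    {"linear": [-0.2, -0.3, -0.7], "rot": [0, 0, 0], "fingers": 0.4},
    {"linear": [-0.2, -0.5, -0.9], "rot": [0, 0, 0], "fingers": 0.4},
    {"linear": [-0.2, -0.7, -1], "rot": [0, 0, 0], "fingers": 0.4},
    {"linear": [-0.2, -0.9, -1], "rot": [0, 0, 0], "fingers": 0.4},
    {"linear": [-0.2, -0.9, -1], "rot": [0, 0, 0], "fingers": 0.4},
    {"linear": [-0.2, -0.9, -1], "rot": [0, 0, 0], "fingers": 0.4},
    {"linear": [-0.2, -0.9, -1], "rot": [0, 0, 0], "fingers": 0.4},
    {"linear": [-0.2, -0.9, -1], "rot": [0, 0, 0], "fingers": 0.4},
  ],
)

```text
clock: 19.15
ee_pos: [0.5206, 0.2505, 0.2691]
ee_rot: [3.139, -0.081, -0.001]
ft_force: [0.2, -0.3, -0.4]
width: 0.0598
grip_force: 0.0
```

```bash
cat > g.py <<'E'
from h import *
import sys
o=get_obs(); p,d=eyes.snapshot("wrist"); cT=campose("wrist",o); P=cloud(cT,d); z=P[...,2]; q=p.astype(int)
cv2.imwrite(f"pics/{sys.argv[1]}.png",p[:,:,::-1])
near=(np.hypot(P[...,0]-.49,P[...,1]-.316)<.06)
def rep(n,m,zz,amin):
    for b in blobs(m,amin):
        cs,_=cv2.findContours(b.astype(np.uint8),0,cv2.CHAIN_APPROX_NONE); c=max(cs,key=len)
        w=onplane(cT,c[:,0],zz)[:,:2]*1000; r=cv2.minAreaRect(w.astype(np.float32)); v,u=np.nonzero(b)
        print(n,"px",u.mean().round(),v.mean().round(),np.round(r[0],1),np.round(r[1],1),round(r[2],2),"z",np.nanmedian(z[b]).round(4),"n",b.sum())
rep("gauge top",near&(z>.122)&(z<.136),.13,100)
rep("stand top",near&(z>.052)&(z<.066),.06,100)
print(o["ee_pos"],o["ee_rot"])
p,d=eyes.snapshot("top"); np.savez("top1.npz",p=p,d=d); cT=campose("top"); P=cloud(cT,d); z=P[...,2]; mx=p.max(2)
m=(mx<60)&(z>.022)&(z<.04); m[:205]=0;m[260:]=0;m[:,:240]=0;m[:,430:]=0
rep("heel",m,.03,100)
E
python3 g.py w4
```

```text
gauge top px 234.0 264.0 [494.1 315.6] [39.6 29. ] 68.66 z 0.1289 n 1960
stand top px 256.0 223.0 [493.8 316.2] [80.  81.6] 80.88 z 0.059 n 5120
[0.52056342 0.25051585 0.26905313] [ 3.13853232e+00 -8.07048879e-02 -6.19434281e-04]
heel px 293.0 216.0 [589.5  29.9] [54.5 58. ] 81.25 z 0.0304 n 516
heel px 340.0 214.0 [578.7 -73. ] [52.3 46.8] 80.97 z 0.0302 n 460
heel px 396.0 211.0 [ 567.2 -194.5] [52.4 31.3] 80.97 z 0.0302 n 315
```

View pics/w4.png

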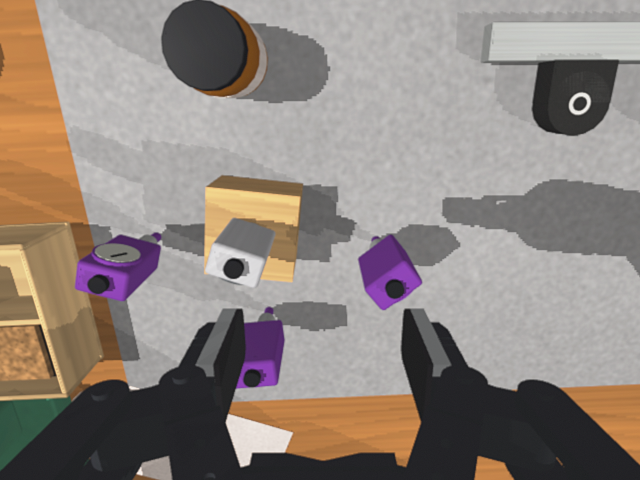

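The grey gauge in the wooden stand is at (238,255). The three purple look-alikes at (115,265), (390,270) and (260,350) stand clear of the planned grasp. Gauge estimate: (0.493, 0.316), yaw −22°.

```bash
python3 -c "
from h import *
go(.493,.316,.19,-21.8)"
```

```text
linear [-0.124  -0.2585  0.3158] rot [1.300e-03 2.000e-04 2.185e-01] clock 19.25
```

Call:
drive_tool(
  increments=[
    {"linear": [-0.06, -0.13, 0.1], "rot": [0, 0, 0.1], "fingers": 0.45},
    {"linear": [-0.124, -0.258, 0.2], "rot": [0, 0, 0.218], "fingers": 0.45},
    {"linear": [-0.124, -0.258, 0.316], "rot": [0, 0, 0.218], "fingers": 0.45},
    {"linear": [-0.124, -0.258, 0.316], "rot": [0, 0, 0.218], "fingers": 0.45},
    {"linear": [-0.124, -0.258, 0.316], "rot": [0, 0, 0.218], "fingers": 0.45},
    {"linear": [-0.124, -0.258, 0.316], "rot": [0, 0, 0.218], "fingers": 0.45},
    {"linear": [-0.124, -0.258, 0.316], "rot": [0, 0, 0.218], "fingers": 0.45},
    {"linear": [-0.124, -0.258, 0.316], "rot": [0, 0, 0.218], "fingers": 0.45},
    {"linear": [-0.124, -0.258, 0.316], "rot": [0, 0, 0.218], "fingers": 0.45},
  ],
)

```text
clock: 20.15
ee_pos: [0.4928, 0.3183, 0.1916]
ee_rot: [-3.085, 0.588, -0.002]
ft_force: [-0.1, 0.1, -0.0]
width: 0.0619
grip_force: 0.0
```

```bash
python3 g.py w5; python3 -c "
from h import *
go(.493,.316,.09,-21.8)"
```

```text
gauge top px 327.0 262.0 [493.9 315.8] [39.3 28.5] 68.4 z 0.1289 n 3765
stand top px 326.0 207.0 [493.3 316.3] [79.7 80.9] 81.03 z 0.059 n 8517
[0.49276974 0.31826816 0.19160414] [-3.08512249e+00  5.88082032e-01 -1.77437438e-03]
heel px 293.0 216.0 [590.6  29.7] [54.5 55.8] 81.25 z 0.0303 n 509
heel px 340.0 214.0 [578.7 -73. ] [52.3 46.8] 80.97 z 0.03 n 460
heel px 396.0 211.0 [ 567.2 -194.4] [52.5 31.3] 80.97 z 0.0298 n 315
linear [0.0056 0.0082 0.4047] rot [-0.0003 -0.0003  0.0028] clock 20.25
```

View pics/w5.png

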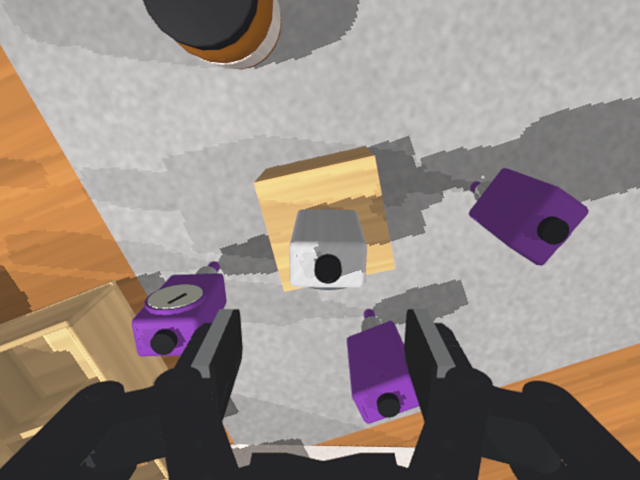

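The close view shows the grey gauge's top at (328,265), square to the fingers and clear of the purple ones. Next I descend and grip.

Call:
drive_tool(
  increments=[
    {"linear": [0.003, 0.008, 0.1], "rot": [0, 0, 0], "fingers": 0.45},
    {"linear": [0.003, 0.008, 0.2], "rot": [0, 0, 0], "fingers": 0.45},
    {"linear": [0.003, 0.008, 0.3], "rot": [0, 0, 0], "fingers": 0.45},
    {"linear": [0.003, 0.008, 0.37], "rot": [0, 0, 0], "fingers": 0.45},
    {"linear": [0.003, 0.008, 0.405], "rot": [0, 0, 0], "fingers": 0.45},
    {"linear": [0.003, 0.008, 0.405], "rot": [0, 0, 0], "fingers": 0.45},
    {"linear": [0.003, 0.008, 0.405], "rot": [0, 0, 0], "fingers": 0.45},
    {"linear": [0.003, 0.008, 0.405], "rot": [0, 0, 0], "fingers": -0.4},
    {"linear": [0.003, 0.008, 0.405], "rot": [0, 0, 0], "fingers": -0.4},
    {"linear": [0.003, 0.008, 0.405], "rot": [0, 0, 0], "fingers": -0.4},
    {"linear": [0.003, 0.008, 0.405], "rot": [0, 0, 0], "fingers": -0.4},
    {"linear": [0.003, 0.008, 0.405], "rot": [0, 0, 0], "fingers": -0.4},
    {"linear": [0.003, 0.008, 0.405], "rot": [0, 0, 0], "fingers": -0.4},
  ],
  force=60,
)

```text
clock: 21.55
ee_pos: [0.4932, 0.3169, 0.0911]
ee_rot: [-3.084, 0.587, -0.004]
ft_force: [0.4, -0.2, 6.5]
width: 0.0393
grip_force: 61.4
```

```bash
python3 -c "
from h import *
print(get_obs()['ee_pos'],R.from_rotvec(get_obs()['ee_rot']).as_matrix().round(4)[2])
go(.493,.316,.19,-21.8)"
```

```text
[0.49320702 0.31687576 0.09105329] [ 0.0019 -0.0023 -1.    ]
linear [ 0.0013  0.0026 -0.3958] rot [-0.0016 -0.0013  0.0028] clock 21.55
```

Call:
drive_tool(
  increments=[
    {"linear": [0, 0, -0.04], "rot": [0, 0, 0], "fingers": -0.4},
    {"linear": [0, 0, -0.12], "rot": [0, 0, 0], "fingers": -0.4},
    {"linear": [0, 0, -0.24], "rot": [0, 0, 0], "fingers": -0.4},
    {"linear": [0, 0, -0.36], "rot": [0, 0, 0], "fingers": -0.4},
    {"linear": [0, 0, -0.48], "rot": [0, 0, 0], "fingers": -0.4},
    {"linear": [0, 0, -0.58], "rot": [0, 0, 0], "fingers": -0.4},
    {"linear": [0, 0, -0.6], "rot": [0, 0, 0], "fingers": -0.4},
    {"linear": [0, 0, -0.6], "rot": [0, 0, 0], "fingers": -0.4},
  ],
)

```text
clock: 22.35
ee_pos: [0.4921, 0.3163, 0.2397]
ee_rot: [-3.086, 0.587, -0.001]
ft_force: [0.3, 0.1, -2.9]
width: 0.0397
grip_force: 60.8
```

```bash
python3 -c "
from h import *
print(get_obs()['ee_pos'])
go(.58,.07,.24,-2.65)
go(.58,.07,.20,-2.65)"
```

```text
[0.49210317 0.31632474 0.23967272]
linear [ 0.6889  0.7873 -0.0015] rot [-2.000e-04 -2.000e-04 -2.199e-01] clock 22.35
linear [0.6888 0.7874 0.1585] rot [-2.000e-04 -2.000e-04 -2.199e-01] clock 22.35
```

Call:
drive_tool(
  increments=[
    {"linear": [0.1, 0.11, 0], "rot": [0, 0, -0.03], "fingers": -0.4},
    {"linear": [0.22, 0.25, 0], "rot": [0, 0, -0.07], "fingers": -0.4},
    {"linear": [0.34, 0.39, 0], "rot": [0, 0, -0.11], "fingers": -0.4},
    {"linear": [0.46, 0.53, 0], "rot": [0, 0, -0.15], "fingers": -0.4},
    {"linear": [0.58, 0.66, 0], "rot": [0, 0, -0.19], "fingers": -0.4},
    {"linear": [0.66, 0.75, 0], "rot": [0, 0, -0.21], "fingers": -0.4},
    {"linear": [0.69, 0.787, 0], "rot": [0, 0, -0.22], "fingers": -0.4},
    {"linear": [0.69, 0.787, 0], "rot": [0, 0, -0.22], "fingers": -0.4},
    {"linear": [0.69, 0.787, 0], "rot": [0, 0, -0.22], "fingers": -0.4},
    {"linear": [0.69, 0.787, 0], "rot": [0, 0, -0.22], "fingers": -0.4},
    {"linear": [0.69, 0.787, 0], "rot": [0, 0, -0.22], "fingers": -0.4},
  ],
)

```text
clock: 23.45
ee_pos: [0.5796, 0.072, 0.2392]
ee_rot: [-3.14, 0.067, 0.001]
ft_force: [0.2, 0.3, -2.6]
width: 0.0398
grip_force: 61.0
```

```bash
python3 look.py w6; python3 -c "
from h import *
print(get_obs()['ee_pos'])"
```

```text
heel px 378.0 178.0 ctr [592.9  26.9] [53.9 60.9] 87.51 z 0.0289
heel px 500.0 180.0 ctr [587.6 -75.3] [55.1 61. ] 87.51 z 0.0289
heel px 626.0 185.0 ctr [ 581.2 -179.6] [66.7 26.2] 11.29 z 0.0288
bar px 461.0 127.0 ctr [634.5 -45.8] [298.2  30.5] 87.17 z 0.0189
ring px 39.0 135.0 ctr [643.5 305. ] [62.9 28.9] 7.86 z 0.0306
ring px 377.0 189.0 ctr [588.2  26.5] [17.9 17.9] 87.52 z 0.0294
[0.57984928 0.07163418 0.2394248 ]
```

View pics/w6.png

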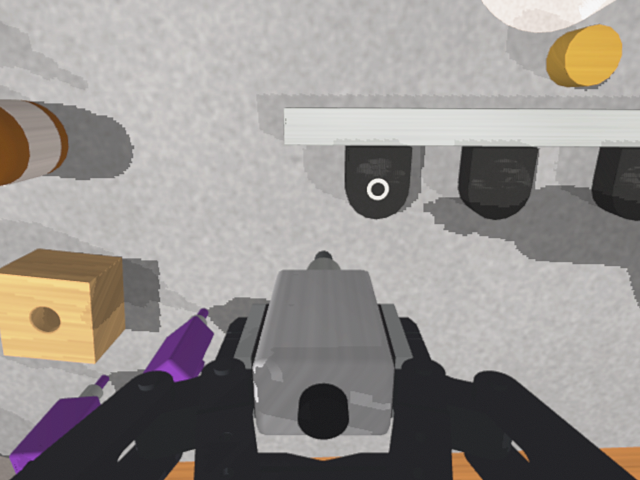

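The picture shows the ring at (377,189), the gauge upright in the fingers, and its plunger tip at about (323,255). I'll cast the tip onto its height plane and work out the move.

```bash
python3 -c "
from h import *
o=get_obs(); cT=campose('wrist',o)
for z in (.1635,.17): print(onplane(cT,[[323,251],[323,255],[314,262],[332,262]],z).round(4))
print(R.from_rotvec(o['ee_rot']).as_matrix().round(4))
p,d=eyes.snapshot('wrist'); P=cloud(cT,d); 
m=np.zeros(d.shape,bool); m[240:268,305:342]=1; m&=(P[...,2]>.15); 
Q=P[m]; v,u=np.nonzero(m); print(Q.min(0),Q.max(0),v.min(),u[v==v.min()])
print(P[250:270:2,323].round(4))
go(.5882,.0265,.12,-2.65)
"
```

```text
[[0.5835 0.0722 0.1635]
 [0.5811 0.0723 0.1635]
 [0.5773 0.0774 0.1635]
 [0.5768 0.0676 0.1635]]
[[0.5858 0.0721 0.17  ]
 [0.5836 0.0722 0.17  ]
 [0.5799 0.0772 0.17  ]
 [0.5794 0.0676 0.17  ]]
[[ 9.991e-01 -4.340e-02 -4.000e-04]
 [-4.340e-02 -9.991e-01  5.000e-04]
 [-4.000e-04 -5.000e-04 -1.000e+00]]
[0.58077253 0.06439725 0.16317192] [0.58902025 0.08003738 0.19879693] 250 [322 323 324]
[[0.5843 0.0722 0.1643]
 [0.5843 0.0722 0.1673]
 [0.5843 0.0722 0.1703]
 [0.5847 0.0722 0.1743]
 [0.5886 0.072  0.1874]
 [0.5883 0.072  0.189 ]
 [0.589  0.072  0.1935]
 [0.5878 0.072  0.1931]
 [0.5886 0.072  0.1973]
 [0.5882 0.072  0.199 ]]
linear [0.0407 0.1776 0.4782] rot [-0.0002  0.      0.0016] clock 23.55
```

Call:
drive_tool(
  increments=[
    {"linear": [0.02, 0.09, 0.05], "rot": [0, 0, 0.003], "fingers": -0.4},
    {"linear": [0.042, 0.18, 0.15], "rot": [0, 0, 0.003], "fingers": -0.4},
    {"linear": [0.042, 0.18, 0.28], "rot": [0, 0, 0.003], "fingers": -0.4},
    {"linear": [0.042, 0.18, 0.38], "rot": [0, 0, 0.003], "fingers": -0.4},
    {"linear": [0.042, 0.18, 0.45], "rot": [0, 0, 0.003], "fingers": -0.4},
    {"linear": [0.042, 0.18, 0.48], "rot": [0, 0, 0.003], "fingers": -0.4},
    {"linear": [0.042, 0.18, 0.48], "rot": [0, 0, 0.003], "fingers": -0.4},
    {"linear": [0.042, 0.18, 0.48], "rot": [0, 0, 0.003], "fingers": -0.4},
    {"linear": [0.042, 0.18, 0.48], "rot": [0, 0, 0.003], "fingers": -0.4},
    {"linear": [0.042, 0.18, 0.48], "rot": [0, 0, 0.003], "fingers": -0.4},
  ],
)

```text
clock: 24.55
ee_pos: [0.5897, 0.0246, 0.1209]
ee_rot: [-3.14, 0.079, -0.004]
ft_force: [0.4, -0.2, -1.5]
width: 0.0392
grip_force: 61.0
```

```bash
python3 -c "
from h import *
o=get_obs(); print(o['ee_pos'],o['ft_force']); cT=campose('wrist',o); p,d=eyes.snapshot('wrist'); P=cloud(cT,d)
cv2.imwrite('pics/w7.png',p[:,:,::-1])
go(.5887,.0260,.1055,-2.75)
# ring as seen: white pixels on heel top
m=(p.min(2)>110)&(abs(P[...,2]-.0295)<.006)&(np.hypot(P[...,0]-.588,P[...,1]-.0265)<.013)
Q=P[m]; print(m.sum(),Q.min(0),Q.max(0))
v,u=np.nonzero(m); (c,r)=cv2.minEnclosingCircle((Q[:,:2]*1000).astype(np.float32)); print('ring',c,r)
"
```

```text
[0.58965557 0.02460225 0.1208507 ] [ 0.35505481 -0.20440036 -1.51790875]
linear [-0.0033 -0.0056  0.0603] rot [-0.0001 -0.0013 -0.0017] clock 24.6
341 [0.58204662 0.01775005 0.02768017] [0.5971908  0.03547745 0.03115633]
ring (587.8477172851562, 26.488697052001953) 9.421516418457031
```

View pics/w7.png

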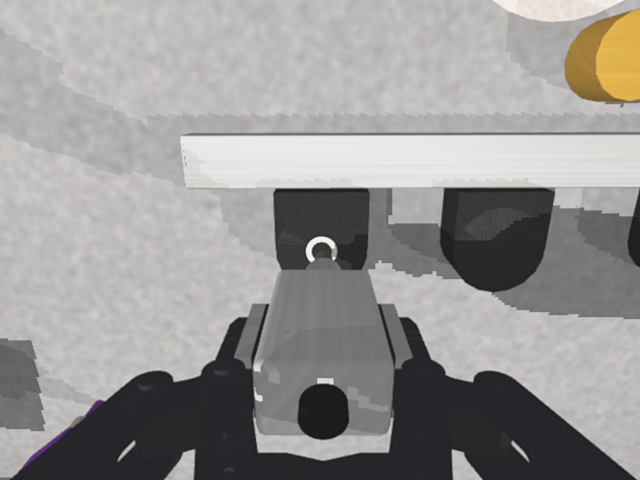

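The tip hangs over the ring at (321,250). I'll correct about 1 mm and lower it to just above contact.

Call:
drive_tool(
  increments=[
    {"linear": [-0.003, -0.006, 0.02], "rot": [0, 0, -0.001], "fingers": -0.4},
    {"linear": [-0.003, -0.006, 0.04], "rot": [0, 0, -0.001], "fingers": -0.4},
    {"linear": [-0.003, -0.006, 0.05], "rot": [0, 0, -0.001], "fingers": -0.4},
    {"linear": [-0.003, -0.006, 0.05], "rot": [0, 0, -0.001], "fingers": -0.4},
    {"linear": [-0.003, -0.006, 0.05], "rot": [0, 0, -0.001], "fingers": -0.4},
    {"linear": [-0.003, -0.006, 0.05], "rot": [0, 0, -0.001], "fingers": -0.4},
  ],
)

```text
clock: 25.2
ee_pos: [0.5883, 0.026, 0.1072]
ee_rot: [-3.141, 0.077, -0.001]
ft_force: [-0.0, -0.1, -2.2]
width: 0.0394
grip_force: 61.0
```

```bash
python3 -c "
from h import *
o=get_obs(); print(o['ee_pos'],o['ft_force'])
eyes.snapshot('wrist'); o=get_obs(); print(o['ee_pos'],o['ft_force'])
go(.5887,.0260,.0995,-2.75)
"
```

```text
[0.58827813 0.02595876 0.10716767] [-0.02550589 -0.14465406 -2.21370466]
[0.58830395 0.02596784 0.10721954] [-0.58665027  0.38584451 -1.45255254]
linear [ 0.0016 -0.0002  0.0309] rot [-0.     -0.0003 -0.0008] clock 25.25
```

Call:
drive_tool(
  increments=[
    {"linear": [0, 0, 0.006], "rot": [0, 0, 0], "fingers": -0.4},
    {"linear": [0, 0, 0.012], "rot": [0, 0, 0], "fingers": -0.4},
    {"linear": [0, 0, 0.018], "rot": [0, 0, 0], "fingers": -0.4},
    {"linear": [0, 0, 0.024], "rot": [0, 0, 0], "fingers": -0.4},
    {"linear": [0, 0, 0.028], "rot": [0, 0, 0], "fingers": -0.4},
    {"linear": [0, 0, 0.03], "rot": [0, 0, 0], "fingers": -0.4},
    {"linear": [0, 0, 0.03], "rot": [0, 0, 0], "fingers": -0.4},
    {"linear": [0, 0, 0.03], "rot": [0, 0, 0], "fingers": -0.4},
  ],
)

```text
clock: 26.05
ee_pos: [0.5883, 0.026, 0.0998]
ee_rot: [-3.141, 0.077, -0.001]
ft_force: [-0.5, -0.2, 1.2]
width: 0.0397
grip_force: 61.1
```

```bash
python3 -c "
from h import *
F=[];Z=[]
for i in range(12):
    eyes.snapshot('wrist'); o=get_obs(); F.append(o['ft_force']);Z.append(o['ee_pos'])
print(np.mean(F,0),np.std(F,0),np.mean(Z,0))
"
```

```text
[ 0.24487363 -0.27877895  1.1134307 ] [0.4561281  0.67007637 0.39699607] [0.5883238  0.02599109 0.09970058]
```

```bash
python3 look.py f; python3 -c "
from h import *
p,d=eyes.snapshot('scene'); cv2.imwrite('pics/fin.png',cv2.resize(p[150:370,170:430,::-1],None,fx=2.6,fy=2.6,interpolation=2))"
```

```text
heel px 324.0 229.0 ctr [602.7  25.7] [52.8 43.1] 87.15 z 0.029
heel px 519.0 245.0 ctr [588.4 -75.3] [55.  61.6] 87.15 z 0.029
bar px 405.0 163.0 ctr [635.4 -19.6] [244.4  31.2] 87.15 z 0.019
ring px 324.0 254.0 ctr [591.6  26.2] [17.6 11.1] 85.23 z 0.0296
```

View pics/fin.png

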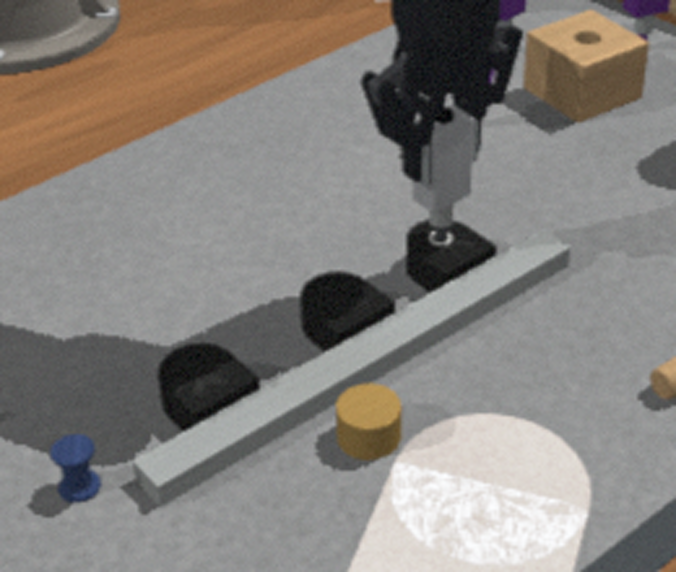

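The three heels sit against the bar at (205,385), (345,310) and (450,255), with the gauge tip in the ring at (440,238). During the pushes all three stopped at the same depth, within about 0.4 mm. Handing in.

```bash
python3 -c "
from h import *
print(manip.hand_in())"
```

```text
the job is handed in; nothing more can be done
None
```

I handed the job in at about 27 s: the three heels are in a row against the straightedge, and the gauge is still gripped and pressed upright on the ring mark with its plunger about half-way in (3.2 N measured); the hand-in returned no verdict.

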